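# Fit the microscope lamp into its bayonet socket

### The arm

A 6-joint arm with a two-finger parallel gripper is mounted at the origin on the work surface. World frame = base frame: x ahead of the robot, y to its left, z up, the work surface at z = 0. Lengths are in mm, angles in rad, forces in N, time in s.
With the tool pointing down it reaches from about 275 to 725 mm from the base axis. Payload 15.9 kg.
Tool frame: the origin (TCP) lies midway between the tips of the shut fingers; the grasp point (between the pads) lies 19 mm behind it; x points along the fingers, z is the direction in which the jaws open and shut, and the axes are right-handed (so a half turn about x gives the same grasp; the last joint's range is limited). The gripper opens to 85 mm and grips with 20 to 120 N. Pads are 22 mm wide; open, the fingers measure 114 mm over their backs; the gripper's body (76 mm by 85 mm) begins 54 mm behind the grasp point. The pads swing forward as they close: fully open they stand 13 mm farther back than shut.
Start: joints at [1.311, 0.213, -0.034, 1.323, 0, 1.571], TCP at [128.438, 483.207, 231.306] pointing down, gripper open.
Joint ranges: [-2.98, 2.98], [-0.74, 1.72], [-1.14, 1.35], [-2.1, 2.04], [-1.57, 1.44], [-3.14, 3.14]. Speed limits (rad/s): [1.89, 1.89, 2.39, 2.57, 3.14, 3.14].

### API

Orientations are given as a unit quaternion [x, y, z, w].
In Python, from rig import ctrl, get_image gives the robot as it stands. The module is installed in compiled form; this text tells all that it offers.
- The arm moves only by the tool play_rows, never from a script. Its argument "commands" is one flat list of numbers, 5 for each row, row after row: the shift along the tool's x, y, z in cm, then the turn about the tool's x in rad, then the opening, from 0 (shut) to 1 (fully open). A call has 1 to 12 rows; each row shifts and turns the commanded pose from where the row before left it, along the tool's axes as they then stand; what a row does not reach is not made up. A row lasts 1/12 s, in which the tool goes at most 41.7 mm and 7.16 degrees, less where a joint would pass 70% of its speed; a pose out of reach is approached as far as the arm can. A call is refused whole if a number of a shift passes 4.17 or a number of a turn 0.125, either way. A call with a gripper value outside its range is refused whole. The fingers move at their own pace and stop on an object; the grip force is fixed at half the most. Time passes only in rows, so rows that do not move let the fingers close. It gives the time, the measured TCP pose, the force and the opening at its end, in the units of the state.
- ctrl.read_state(): the state, without advancing time (a new reading comes with each control period).
- get_image(name): name is "scene" or "top" or "wrist"; returns a dict with "image" (420x560x3 uint8, blue, green, red), "intrinsics" (3x3 intrinsics, pixels), "k1" (the pictures are not rectified: a ray, as slopes to the right and down, at radius r is drawn at 1 + k1 r^2 times it, then the intrinsics apply), "world_from_camera" (4x4, takes a point from camera to world coordinates); the wrist camera has in their place "hand_eye" (4x4, takes a point from camera to tool coordinates, whose origin is the TCP and whose axes are the tool frame's). Camera axes: x right, y down, z forward; pixel columns grow to the right and rows downward; lengths in mm; the calibration is good to about 2 mm. A picture is of the moment at which its call begins: read the wrist's pose just before it. There is no depth.
- ctrl.hand_in(): hands the job in, once; it reports no verdict.
The state is a dict: "t": time; "joint_positions": joint angles; "qvel": joint speeds; "joint_efforts": joint torques, N m; "eef_pos": TCP position; "ee_rot": TCP orientation; "contact_force": force on the tool from outside, world axes, zero at the start; "wrist_torque": the same for the moment, N m; "finger_gap": opening from 0.0 (shut) to 1.0 (fully open).
Only numpy, scipy, OpenCV 4.12 (cv2) and the standard library are available. Lean on these libraries where they do the work, as an engineer would, in place of code of your own. Each camera call takes 0.05 s, during which the arm holds its last target. There are 200 camera calls.

### The job

Take the lamp module from its rest in the tray and fit it in the bayonet socket on top of the lamp house: pins into the notches, push in against the spring, turn a quarter turn clockwise (seen from above) to the stop and let the spring lock it, then let go. Do it gently without forcing the socket, and leave the other things on the bench where they are.

Things in the scene. Friction and masses are not known exactly. Their poses are not given: they have to be found in the camera images.
- lamp_grip (a point): Lamp module, 85 mm tall, 0.1 to 0.2 kg, upright in the tray. Point: centre of its grip, a black upright bar 46 mm long (lamp's x), 20 mm wide (y), 35 mm high; pinch it across the 20 mm from above. z: the lamp's long axis, up. Under the bar an aluminium disc 46 mm across, underside 22.5 mm below this point; then a round plug 30 mm across, foot 67.5 mm below, last 6 mm tapering to 24 mm.
- lamp_pins (a point): Lamp: point on its axis between the two opposite bayonet pins, 45.5 mm below the grip centre, 22 mm above the foot. Round pins 5 mm thick stick out of the plug along the lamp's +x and -x (in line with the bar), 50.5 mm tip to tip. They are alike: a half turn makes no difference.
- tray: Grey tray 120 x 150 mm with 14 mm walls and 4 mm floor, fixed; origin under its centre. The lamp stands loosely in a black ring on its floor (top 18 mm above the bench); lift it straight out, 25 mm clears it.
- lamphouse: Lamp house: finned grey metal box 120 x 100 x 45 mm, fixed on the bench; origin under its centre. The upright steel bayonet sleeve stands on its top, 53 mm outside and 33 mm inside diameter, 48 mm tall, open upwards. It must not be forced: keep the force between lamp and lamp house (summed over all contacts, spring too) below 60 N when searching, pushing and at the turning stop.
- socket (a point): Point on the sleeve's axis at its top rim; z up. Two opposite notches 8 mm wide run down the wall, nominally at +x and -x, but the sleeve sits turned in its clamp by an unmeasured angle up to 0.38 rad either way: find them by feel (pins lightly on the rim, turn till they drop) or sight. Grip centre above this point: 48 mm with pins on the rim, below 43 mm with pins in the notches.
- socket_lock (a point): Where the grip centre stands when locked: 34 mm above the rim, on the axis; axes as the socket's. In the notches, push down till the grip centre is 26 to 28.5 mm above the rim (hard bottom at 25): pins are then under the lip. Turn clockwise from above 1.57 to 1.75 rad (play) to a hard stop; the spring then lifts the pins 5 mm into pockets, bar nearly along y.
- plunger (a joint): Brass spring plunger in the sleeve that the lamp's foot pushes down, m: 0 free (its top 27 mm below the rim, first touch with the grip centre 40.5 mm above the rim), 0.0065 with the lamp locked, over 0.0115 with the pins under the lip, 0.0155 at the hard bottom. About 4 N at first touch, 0.5 N more per mm.
- objective: a spare steel microscope objective, 28 mm across and 44 mm tall, standing in the tray beside the lamp; origin at its foot. Leave it alone.
- mouse: a black computer mouse, 105 x 62 x 33 mm; origin under its centre. Leave it alone.
- oil_bottle: a small amber dropper bottle, 34 mm across and 75 mm tall; origin at its foot. Leave it alone.
- slide_box: a flat closed slide box, 85 x 180 x 30 mm; origin under its centre. Leave it alone.
- marker: a white marker pen lying down, 14 mm thick, 130 mm long; origin under its middle. Leave it alone.
- tube_rack: a white rack of capped blood tubes, 70 x 200 mm and 94 mm tall; origin under its centre. Leave it alone.
Mind the look-alikes: they are no part of the job. Leave any purple or red look-alike of the part that bears lamp_grip alone.

How it is judged (in metres and radians):
On the way, in this order (a step that is already met when the one before it is completed fails the run):
1. the lamp is lifted out of its rest (distance of lamp_grip from where it was at the start of the episode above 0.03 m), for 0.1 s.
2. the lamp is pushed down in the socket against the spring, pins below the lip (z of lamp_grip in the frame of socket below 0.0305 m and horizontal distance between lamp_grip and socket below 0.006 m), for 0.05 s.
At the end, for the whole second after the job is handed in: The lamp sits locked in the socket: its grip centre 31.5 to 36.5 mm above the rim point and within 6 mm of the axis, the bar within 0.55 rad of the socket's y axis, tilted less than 0.15 rad, at rest (z of lamp_grip in the frame of socket between 0.0315 and 0.0365 m and horizontal distance between lamp_grip and socket below 0.006 m and angle between the x axis of lamp_grip and the y axis of socket, either way round below 0.55 rad and angle between lamp_grip's own z axis and vertical below 0.15 rad and linear speed of lamp below 0.02 m/s); the robot touches nothing.
It fails at once if the lamp is forced against the lamp house with more than 60 N (contact force between lamp and lamphouse above 60 N).
It fails at once if another thing on the bench is shifted by more than 25 mm (distance of any of objective, mouse, oil_bottle, slide_box, marker, tube_rack from where it was at the start of the episode above 0.025 m).
It also fails if it takes over 72 s, if anything falls off the work surface, if the arm or the gripper's body presses on something with over 40 N, if the wrist force passes 120 N, or if a joint passes its speed limit or range.

## Working session

There is one attempt and no reset: what is moved stays moved. The work goes in short steps, Python scripts to look and compute and a tool call to move; the robot and the scene stay as the last step left them, time stands still between calls to the robot, and variables do not carry over. Pictures are saved under pics/ and viewed, about 8 in all and at most 12, crops included, and the job is handed in when it is done.

Besides the shell and the picture viewer there is one more tool, called after "Call:" by a JSON object that holds its "method" and its "body", one argument or row to a line. play_rows: Moves the arm, as the interface text tells. Its arguments: {"type":"object","properties":{"commands":{"type":"array","items":{"type":"number"}}},"required":["commands"]}

```bash
mkdir -p pics
cat > h.py <<'E'
import numpy as np, cv2
from rig import ctrl, get_image
from scipy.spatial.transform import Rotation as R
def cam(name):
    s=ctrl.read_state(); d=get_image(name)
    if name=="wrist":
        T=np.eye(4);T[:3,:3]=R.from_quat(s["ee_rot"]).as_matrix();T[:3,3]=s["eef_pos"]
        d["world_from_camera"]=T@np.array(d["hand_eye"])
    return d
def ray(d,uv):
    K=np.array(d["intrinsics"]); k=float(d["k1"])
    p=cv2.undistortPoints(np.array([[uv]],float),K,np.array([k,0,0,0,0.]))[0,0]
    T=np.array(d["world_from_camera"]); return T[:3,3],T[:3,:3]@np.array([p[0],p[1],1])
def atz(d,uv,z):
    o,r=ray(d,uv); return o+r*(z-o[2])/r[2]
def proj(d,P):
    T=np.linalg.inv(np.array(d["world_from_camera"])); K=np.array(d["intrinsics"])
    q=cv2.projectPoints(np.array(P,float).reshape(-1,1,3),cv2.Rodrigues(T[:3,:3])[0],T[:3,3],K,np.array([float(d["k1"]),0,0,0,0.]))[0]
    return q[:,0]
E
python3 - <<'E'
from h import *
import pickle
for n in("scene","top"):
    d=cam(n); pickle.dump(d,open(n+".pkl","wb")); cv2.imwrite(f"pics/{n}.png",d["image"]); print(n,np.round(d["world_from_camera"],2).tolist(),d["k1"],np.array(d["intrinsics"])[0,0])
d=cam("wrist");print(np.round(d["hand_eye"],2).tolist(),np.round(d["world_from_camera"],2).tolist(),d["intrinsics"])
print(ctrl.read_state())
E
```

```text
scene [[-0.49, 0.64, -0.58, 1292.55], [0.87, 0.36, -0.34, 417.85], [-0.01, -0.68, -0.74, 1011.05], [0.0, 0.0, 0.0, 1.0]] 0.052168941207814186 456.9360014230089
top [[-0.0, -0.99, 0.16, 345.97], [-1.0, 0.0, -0.01, -23.53], [0.01, -0.16, -0.99, 1310.63], [0.0, 0.0, 0.0, 1.0]] -0.10486778920462325 415.23563268899744
[[-0.0, -0.33, 0.94, -142.39], [-0.0, -0.94, -0.33, 84.52], [1.0, -0.0, 0.0, 0.48], [0.0, 0.0, 0.0, 1.0]] [[0.26, 0.91, 0.32, 46.84], [0.97, -0.24, -0.09, 505.25], [-0.0, 0.33, -0.94, 373.27], [0.0, 0.0, 0.0, 1.0]] [[326.17235274   0.         282.02781567]
 [  0.         326.17235274 215.18620778]
 [  0.           0.           1.        ]]
{'t': 0.15, 'joint_positions': array([ 1.31101107e+00,  2.13310311e-01, -3.48624573e-02,  1.32355236e+00,
        1.27030591e-05,  1.57080142e+00]), 'qvel': array([-4.16531997e-04, -1.79200630e-03,  2.70556092e-05, -3.58383423e-04,
        1.08787410e-03,  1.30423840e-03]), 'joint_efforts': array([-1.93349246e-03, -6.86403537e+01,  4.87252486e+01,  1.29337751e-02,
       -1.16687743e-04,  1.63261340e-06]), 'eef_pos': array([128.36356099, 482.96372659, 230.91712307]), 'ee_rot': array([-0.4312192 ,  0.56081584,  0.43082598,  0.56028972]), 'contact_force': array([ 0.25401254, -0.27068998, -0.89776997]), 'wrist_torque': array([0.00893672, 0.02265007, 0.00122973]), 'finger_gap': 1.0033160473296345}
```

View pics/top.png

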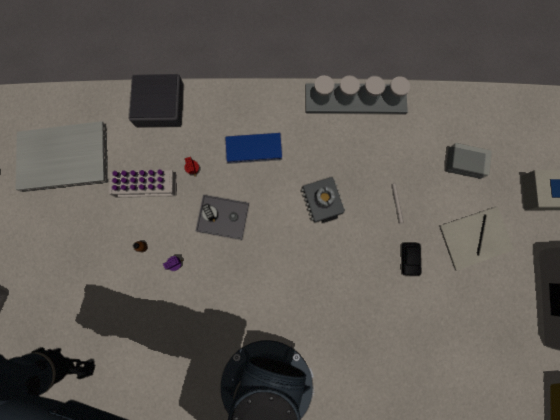

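View pics/scene.png

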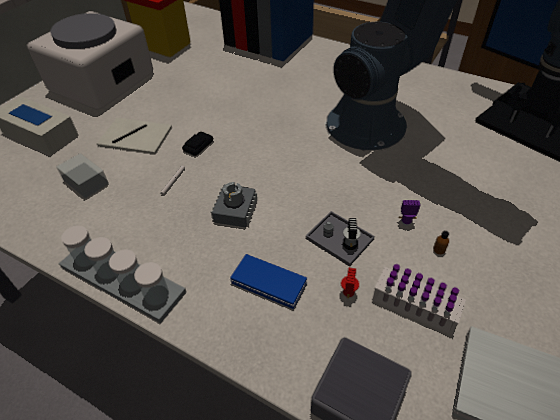

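Run:
```python
from h import *
import pickle
d=pickle.load(open("top.pkl","rb")); 
print("lamp",atz(d,(209,212),85),"sock",atz(d,(325,197),93), "obj",atz(d,(233,216),44))
for q in((203,195),(250,203),(243,240),(196,231)): print(atz(d,q,14))
a=cv2.resize(d["image"][170:260,180:280],None,fx=4,fy=4,interpolation=cv2.INTER_CUBIC)
b=cv2.resize(d["image"][160:250,280:380],None,fx=4,fy=4,interpolation=cv2.INTER_CUBIC)
cv2.imwrite("pics/c1.png",np.clip(np.hstack([a,b])*1.5,0,255).astype(np.uint8))
```

```text
lamp [522.72443482 170.51792975  85.        ] sock [ 566.40272151 -175.96301502   93.        ] obj [516.13708538 102.61189494  44.        ]
[587.61079554 202.24206188  14.        ]
[561.62169515  52.33087264  14.        ]
[444.51946271  73.32507209  14.        ]
[472.71526273 221.42812672  14.        ]
```

View pics/c1.png

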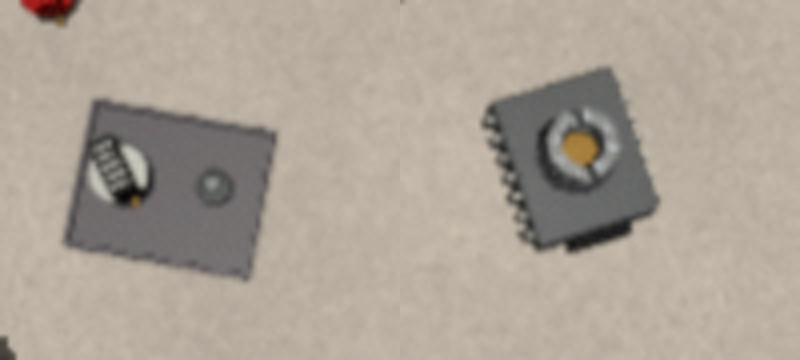

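```bash
cat >> h.py <<'E'
def delta(P,yaw=None):
    s=ctrl.read_state(); M=R.from_quat(s["ee_rot"]).as_matrix(); p=s["eef_pos"]
    y0=np.arctan2(M[1,2],M[0,2])
    print("t",s["t"],"tcp",np.round(p,1),"yaw",round(y0,4),"j",np.round(s["joint_positions"],3),"F",np.round(s["contact_force"],1),"gap",round(s["finger_gap"],3),"down",np.round(M[:,0],4))
    print("tool shift cm",np.round(M.T@(np.array(P)-p)/10,3), "turn" , None if yaw is None else round(-(yaw-y0),4))
E
python3 -c "
from h import *
delta([523,170,230],1.97)"
```

```text
t 0.15 tcp [128.4 483.  230.9] yaw 1.311 j [ 1.311  0.213 -0.035  1.324  0.     1.571] F [ 0.3 -0.3 -0.9] gap 1.003 down [-3.e-04 -9.e-04 -1.e+00]
tool shift cm [  0.11  -46.179 -20.109] turn -0.659
```

Call:
{"method": "play_rows", "body": {
  "commands": [0,-1.92,-0.84,0,1,0,-1.92,-0.84,0,1,0,-1.92,-0.84,0,1,0,-1.92,-0.84,0,1,0,-1.92,-0.84,0,1,0,-1.92,-0.84,0,1,0,-1.92,-0.84,0,1,0,-1.92,-0.84,0,1,0,-1.92,-0.84,0,1,0,-1.92,-0.84,0,1,0,-1.92,-0.84,0,1,0,-1.92,-0.84,0,1]
}}

```text
t: 1.15
eef_pos: [325.8, 325.8, 231.2]
ee_rot: [-0.431, 0.561, 0.431, 0.56]
contact_force: [0.7, 0.9, 0.6]
finger_gap: 1.001
```

Call:
{"method": "play_rows", "body": {
  "commands": [0,-1.92,-0.84,0,1,0,-1.92,-0.84,0,1,0,-1.92,-0.84,0,1,0,-1.92,-0.84,0,1,0,-1.92,-0.84,0,1,0,-1.92,-0.84,0,1,0,-1.92,-0.84,0,1,0,-1.92,-0.84,0,1,0,-1.92,-0.84,0,1,0,-1.92,-0.84,0,1,0,-1.92,-0.84,0,1,0,-1.92,-0.84,0,1]
}}

```text
t: 2.15
eef_pos: [522.6, 169.2, 231.1]
ee_rot: [-0.431, 0.561, 0.431, 0.56]
contact_force: [0.3, 0.3, -0.5]
finger_gap: 1.003
```

Call:
{"method": "play_rows", "body": {
  "commands": [0.3,0,0,-0.11,1,0.3,0,0,-0.11,1,0.3,0,0,-0.11,1,0.3,0,0,-0.11,1,0.3,0,0,-0.11,1,0.3,0,0,-0.11,1,0,0,0,0,1,0,0,0,0,1]
}}

```text
t: 2.82
eef_pos: [521.8, 169.9, 213.1]
ee_rot: [-0.589, 0.392, 0.589, 0.391]
contact_force: [0.1, -0.5, -0.1]
finger_gap: 1.002
```

Run:
```python
from h import *
import pickle
delta([523,170,210],1.97)
d=cam("wrist"); pickle.dump(d,open("w1.pkl","wb")); cv2.imwrite("pics/w1.png",np.clip(d["image"]*1.4,0,255).astype(np.uint8))
```

```text
t 2.8167 tcp [521.8 169.9 213.1] yaw 1.9675 j [ 0.315  0.319  0.059  1.312  0.    -0.082] F [ 0.1 -0.5 -0.1] gap 1.002 down [-7.e-04 -2.e-04 -1.e+00]
tool shift cm [ 0.307 -0.113 -0.04 ] turn -0.0025
```

View pics/w1.png

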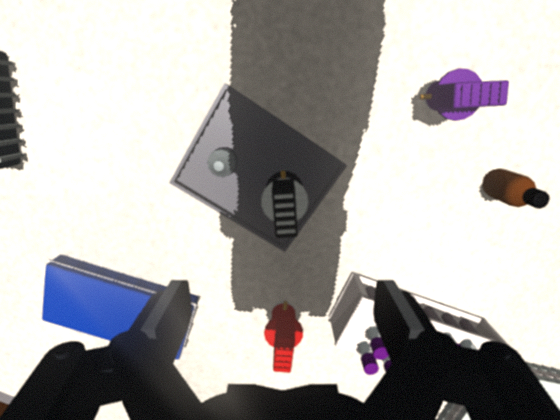

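Run:
```python
from h import *
import pickle
d=pickle.load(open("w1.pkl","rb"))
im=d["image"][155:255,240:340]
cv2.imwrite("pics/w1c.png",np.clip(cv2.resize(im,None,fx=6,fy=6,interpolation=cv2.INTER_CUBIC)*2.,0,255).astype(np.uint8))
```

```text
(no output)
```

View pics/w1c.png

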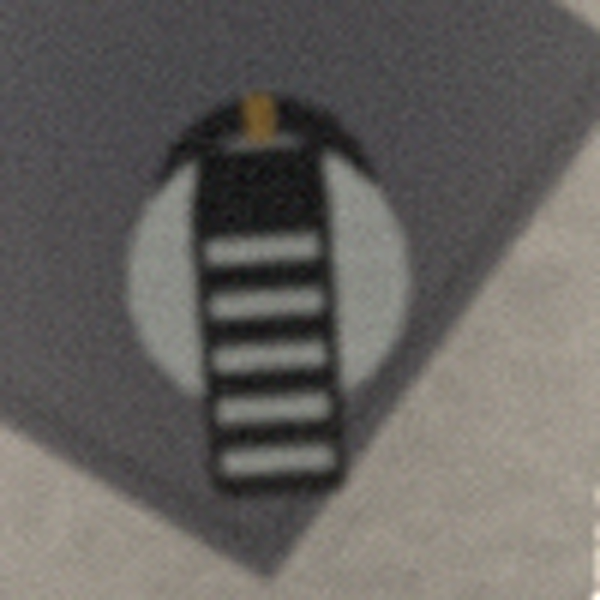

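Run:
```python
from h import *
import pickle
d=pickle.load(open("w1.pkl","rb"))
f=lambda u,v:(240+(u+.5)/6-.5,155+(v+.5)/6-.5)
a=atz(d,f(265,250),89);b=atz(d,f(278,461),89);print(a,b,(a+b)/2,np.arctan2(*(a-b)[1::-1]),np.arctan2(*(b-a)[1::-1]),np.linalg.norm(a-b))
c=atz(d,f(271.5,357),89);print(c)
print(atz(d,f(127,280),54),atz(d,f(411,280),54))
a1=atz(d,f(207,250),89);a2=atz(d,f(322,250),89);print(np.linalg.norm(a1-a2))
delta([*c[:2],60],np.arctan2(*(b-a)[1::-1])+np.pi/2)
```

```text
[513.36485438 168.14947338  89.        ] [542.26393335 182.33897955  89.        ] [527.81439387 175.24422646  89.        ] -2.68516930450378 0.4564233490860133 32.194702215485435
[527.75508781 175.19979811  89.        ]
[535.6262802 153.6086241  54.       ] [518.03246897 195.75157878  54.        ]
16.257355581396645
t 2.8667 tcp [521.9 170.  213.3] yaw 1.9669 j [ 0.315  0.318  0.06   1.312 -0.    -0.081] F [-0.6 -0.4  0.8] gap 1.0 down [-2.e-04 -1.e-04 -1.e+00]
tool shift cm [15.33  -0.744  0.257] turn -0.0603
```

Call:
{"method": "play_rows", "body": {
  "commands": [0,0,0,-0.06,1,0,-0.38,0.106,0,1,0,-0.38,0.106,0,1,1.8,0,0,0,1,1.8,0,0,0,1,1.8,0,0,0,1,1.8,0,0,0,1,1.8,0,0,0,1,1.8,0,0,0,1,1.8,0,0,0,1,0,0,0,0,1]
}}

```text
t: 3.78
eef_pos: [526.4, 174.9, 84.2]
ee_rot: [-0.599, 0.375, 0.601, 0.372]
contact_force: [-0.8, -0.5, -0.7]
finger_gap: 1.001
```

Call:
{"method": "play_rows", "body": {
  "commands": [0.9,0,0,0,1,0.9,0,0,0,1,0.9,0,0,0,1,0,0,0,0,0.5,0,0,0,0,0.35,0,0,0,0,0.3,0,0,0,0,0.3,0,0,0,0,0.3]
}}

```text
t: 4.45
eef_pos: [528.1, 175.4, 60.8]
ee_rot: [0.601, -0.373, -0.601, -0.373]
contact_force: [0.4, -0.2, -0.3]
finger_gap: 0.311
```

Run:
```python
from h import *
delta([527.75,175.2,60],.4564+np.pi/2)
d=cam("wrist"); cv2.imwrite("pics/w2.png",np.clip(d["image"][150:420,100:460]*2.0,0,255).astype(np.uint8))
```

```text
t 4.45 tcp [528.1 175.4  60.8] yaw 2.0309 j [ 0.321  0.416 -0.197  0.957  0.    -0.14 ] F [ 0.4 -0.2 -0.3] gap 0.311 down [ 7.e-04  2.e-04 -1.e+00]
tool shift cm [0.077 0.043 0.002] turn 0.0037
```

View pics/w2.png

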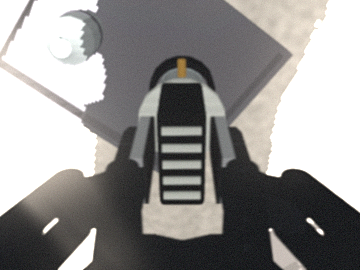

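Call:
{"method": "play_rows", "body": {
  "commands": [0,0,0,0,0.15,0,0,0,0,0,0,0,0,0,0,0,0,0,0,0,0,0,0,0,0,0,0,0,0,0,-0.3,0,0,0,0,-0.8,0,0,0,0,-1,0,0,0,0,-1,0,0,0,0,0,0,0,0,0]
}}

```text
t: 5.42
eef_pos: [529.1, 175.7, 94.0]
ee_rot: [0.602, -0.372, -0.6, -0.374]
contact_force: [0.0, 0.3, -0.7]
finger_gap: 0.224
```

Call:
{"method": "play_rows", "body": {
  "commands": [-1.5,0,0,0,0,-1.5,0,0,0,0,-1.5,0,0,0,0,-1.5,0,0,0,0,-1.5,0,0,0,0,-1.5,0,0,0,0,-1.5,0,0,0,0,-1,0,0,0,0,0,0,0,0,0]
}}

```text
t: 6.17
eef_pos: [528.8, 175.6, 208.4]
ee_rot: [0.602, -0.372, -0.6, -0.374]
contact_force: [0.4, 0.3, -0.8]
finger_gap: 0.221
```

Run:
```python
from h import *
delta([566.4,-176,205],.26+np.pi/2)
```

```text
t 6.1667 tcp [528.8 175.6 208.4] yaw 2.031 j [ 0.321  0.333  0.068  1.302 -0.    -0.14 ] F [ 0.4  0.3 -0.8] gap 0.221 down [ 3.e-03  9.e-04 -1.e+00]
tool shift cm [  0.313  12.243 -33.168] turn 0.2002
```

Call:
{"method": "play_rows", "body": {
  "commands": [0,0.4,-1.1,0,0,0,0.7,-2.1,0,0,0,0.8,-2.5,0,0,0,0.8,-2.5,0,0,0,0.8,-2.5,0,0,0,0.8,-2.5,0,0,0,0.8,-2.5,0,0,0,0.8,-2.5,0,0,0,0.8,-2.5,0,0,0,0.8,-2.5,0,0,0,0.8,-2.2,0,0,0,0.4,-0.6,0,0]
}}

```text
t: 7.17
eef_pos: [565.0, -99.8, 204.9]
ee_rot: [-0.6, 0.374, 0.601, 0.373]
contact_force: [0.4, 0.9, -1.6]
finger_gap: 0.225
```

Call:
{"method": "play_rows", "body": {
  "commands": [0,0,0,0.1,0,0,0,0,0.1,0,0,0,0,0,0,0,0,0,0,0,0,0,0,0,0]
}}

```text
t: 7.58
eef_pos: [565.1, -96.2, 205.9]
ee_rot: [-0.561, 0.43, 0.562, 0.43]
contact_force: [-0.3, -0.8, -1.4]
finger_gap: 0.222
```

Run:
```python
from h import *
import pickle
delta([566.4,-176,205],.26+np.pi/2)
d=cam("wrist"); pickle.dump(d,open("w3.pkl","wb"))
c=proj(d,[566.4,-176,93])[0]; print(c); x,y=np.clip((c-70).astype(int),0,None); print(x,y)
a=cv2.resize(d["image"][y:y+140,x:x+140],None,fx=4,fy=4,interpolation=cv2.INTER_CUBIC)
b=cv2.resize(d["image"],(230,172)); a[:172]=a[:172]; 
cv2.imwrite("pics/w3.png",np.clip(a*1.3,0,255).astype(np.uint8));
```

```text
t 7.5833 tcp [565.1 -96.2 205.9] yaw 1.8346 j [-0.169  0.372  0.116  1.316 -0.    -0.432] F [-0.3 -0.8 -1.4] gap 0.222 down [-6.e-04  1.e-04 -1.e+00]
tool shift cm [ 0.088  1.953 -7.735] turn 0.0038
[186.10521779 187.13287959]
116 117
```

View pics/w3.png

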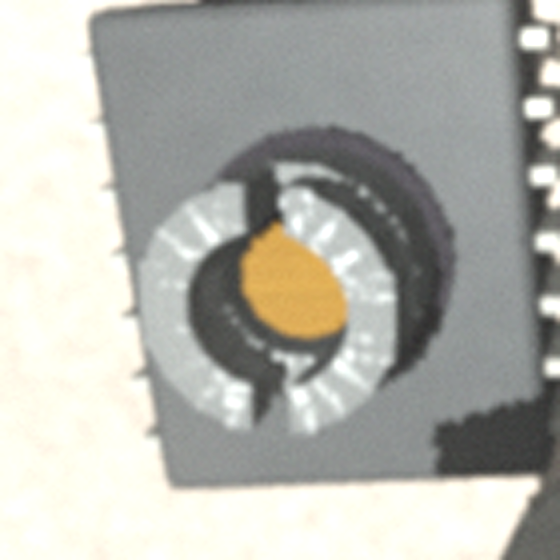

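Run:
```python
from h import *
import pickle
from scipy.optimize import least_squares
d=pickle.load(open("w3.pkl","rb"))
f=lambda p:atz(d,(116+(p[0]+.5)/4-.5,117+(p[1]+.5)/4-.5),93)[:2]
P=np.array([f(p) for p in [(137,295),(155,235),(190,195),(243,180),(375,245),(398,290),(398,350),(380,385),(318,433),(250,430),(200,405),(155,360)]])
r=least_squares(lambda q:np.hypot(P[:,0]-q[0],P[:,1]-q[1])-q[2],[566,-176,26]);print(r.x,np.round(r.fun,1))
a=f((261,185));b=f((270,428));c=(a+b)/2;v=b-a;print(a,b,c,np.linalg.norm(v),"notch yaw",np.arctan2(v[1],v[0]))
# inner-edge notch
a=f((262,222));b=f((268,385));v=b-a;print("inner",a,b,np.linalg.norm(v),np.arctan2(v[1],v[0]))
# box edges yaw z=45
for p,q in (((95,20),(172,487)),((505,0),(540,400)),((172,487),(440,478))):
  v=f(q)-f(p);print(np.arctan2(v[1],v[0]))
# overlay
c0=r.x[:2]; im=cv2.resize(d["image"][117:257,116:256],None,fx=4,fy=4,interpolation=cv2.INTER_CUBIC)
def draw(pts,col):
    q=(proj(d,pts)-[116,117]+.5)*4-.5; cv2.polylines(im,[np.int32(q).reshape(-1,1,2)],False,col,1)
t=np.linspace(0,2*np.pi,100)
for rr in(16.5,26.5): draw([[c0[0]+rr*np.cos(x),c0[1]+rr*np.sin(x),93] for x in t],(0,0,255))
for ya in (.26,.32,.20):
    u=np.array([np.cos(ya),np.sin(ya)]); draw([[*(c0-30*u),93],[*(c0+30*u),93]],(0,255,0))
cv2.imwrite("pics/w3o.png",im)
```

```text
[ 573.06237235 -177.54088415   27.02124114] [ 0.2 -0.2  0.5 -0.1 -0.5  0.1  0.2 -0.1  0.7 -0.2 -0.7  0.1]
[ 547.92795308 -183.39890429] [ 598.32142685 -173.1901542 ] [ 573.12468997 -178.29452924] 51.417125328327515 notch yaw 0.19987585950723954
inner [ 555.23002193 -181.97217287] [ 588.95648133 -175.14696366] 34.41013722745296 0.19967295436193727
0.29720721769994846
0.31509550217826177
1.8716545587143707
```

View pics/w3o.png

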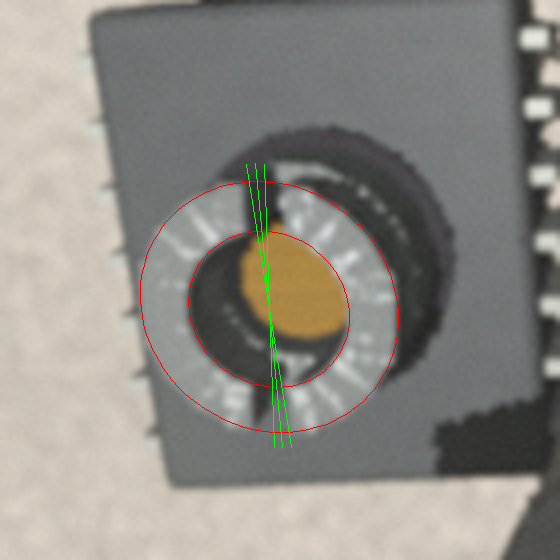

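Run:
```python
from h import *
delta([574.2,-177.3,157],.20+np.pi/2)
```

```text
t 7.6333 tcp [565.2 -96.2 206. ] yaw 1.8341 j [-0.169  0.372  0.117  1.316 -0.    -0.432] F [ 0.4  0.2 -1.3] gap 0.222 down [-4.e-04  1.e-04 -1.e+00]
tool shift cm [ 4.903  1.24  -8.068] turn 0.0633
```

Call:
{"method": "play_rows", "body": {
  "commands": [0,0.2,-1.3,0,0,0,0.2,-1.4,0,0,0,0.2,-1.4,0,0,0,0.2,-1.4,0,0,0,0.2,-1.4,0,0,0,0.24,-1.17,0,0,0,0,0,0.063,0,1.2,0,0,0,0,1.3,0,0,0,0,1.3,0,0,0,0,1.1,0,0,0,0,0,0,0,0,0]
}}

```text
t: 8.63
eef_pos: [573.1, -178.0, 155.1]
ee_rot: [-0.546, 0.449, 0.548, 0.448]
contact_force: [-0.4, 0.2, -1.7]
finger_gap: 0.223
```

Call:
{"method": "play_rows", "body": {
  "commands": [0,0,0,0,0,0,0,0,0,0,0,0,0,0,0]
}}

```text
t: 8.88
eef_pos: [574.6, -177.9, 158.2]
ee_rot: [0.547, -0.448, -0.546, -0.449]
contact_force: [-0.1, -1.0, -1.5]
finger_gap: 0.221
```

Run:
```python
from h import *
import pickle
delta([574.2,-177.3,157],.20+np.pi/2)
d=cam("wrist"); pickle.dump(d,open("w4.pkl","wb")); s=ctrl.read_state(); M=R.from_quat(s["ee_rot"]).as_matrix()
x0,y0,w,h=200,140,180,150; k=4
im=np.clip(cv2.resize(d["image"][y0:y0+h,x0:x0+w],None,fx=k,fy=k,interpolation=cv2.INTER_CUBIC)*1.8,0,255).astype(np.uint8)
def draw(pts,col):
    q=(proj(d,pts)-[x0,y0]+.5)*k-.5; cv2.polylines(im,[np.int32(q).reshape(-1,1,2)],False,col,1)
t=np.linspace(0,2*np.pi,100)
circ=lambda c,r,z:[[c[0]+r*np.cos(x),c[1]+r*np.sin(x),z] for x in t]
for r in(16.5,26.5): draw(circ((573.06,-177.54),r,93),(0,0,255))
G=s["eef_pos"]+1.1*M[:,1]+[0,0,10.7]; print("grip",G, M[:,1])
draw(circ(G,23,G[2]-22.5),(0,255,0)); draw(circ(G,15,G[2]-61.5),(0,255,0)); draw(circ(G,12,G[2]-67.5),(0,255,0))
u=M[:,1]
for sg in(1,-1):
  draw([G+sg*15*u-[0,0,45.5],G+sg*25.25*u-[0,0,45.5]],(255,255,0))
  draw([G+sg*23*u+10*M[:,2]+[0,0,17.5],G+sg*23*u-10*M[:,2]+[0,0,17.5]],(0,255,0))
cv2.imwrite("pics/w4.png",im)
```

```text
t 8.8833 tcp [ 574.6 -177.9  158.2] yaw 1.7679 j [-0.3    0.443  0.102  1.228 -0.    -0.497] F [-0.1 -1.  -1.5] gap 0.221 down [ 1.2e-03 -4.0e-04 -1.0e+00]
tool shift cm [0.121 0.031 0.062] turn -0.0029
grip [ 573.5145271  -177.995068    168.81351044] [-0.98063138 -0.19585945 -0.00108101]
```

View pics/w4.png

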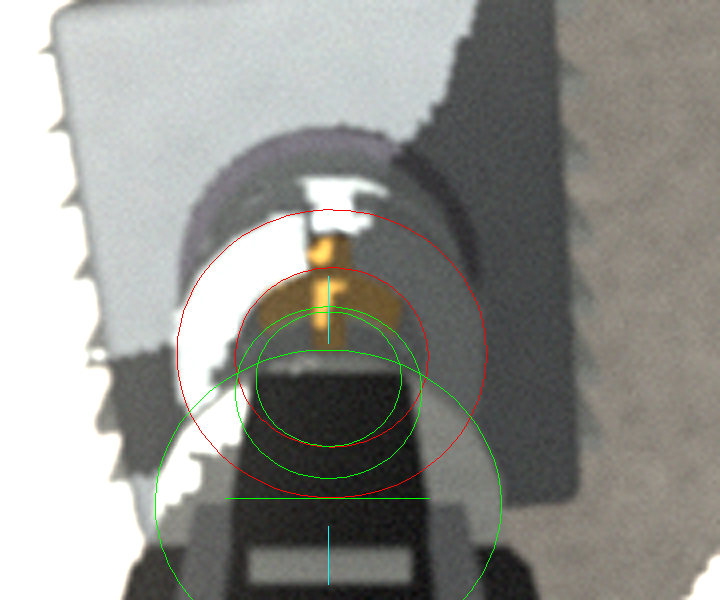

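Call:
{"method": "play_rows", "body": {
  "commands": [0.3,0.03,0.05,0,0,0.3,0,0,0,0,0.3,0,0,0,0,0.3,0,0,0,0,0,0,0,0,0,0,0,0,0,0]
}}

```text
t: 9.43
eef_pos: [573.6, -177.0, 145.1]
ee_rot: [-0.547, 0.448, 0.547, 0.448]
contact_force: [0.0, -0.2, -1.5]
finger_gap: 0.225
```

Call:
{"method": "play_rows", "body": {
  "commands": [0.2,0,0,0,0,0.2,0,0,0,0,0,0,0,0,0,0,0,0,0,0]
}}

```text
t: 9.77
eef_pos: [573.7, -177.1, 141.2]
ee_rot: [-0.547, 0.448, 0.547, 0.448]
contact_force: [0.8, -0.1, -1.2]
finger_gap: 0.224
```

Run:
```python
from h import *
delta([574.15,-177.3,132.3],.20+np.pi/2)
```

```text
t 9.7667 tcp [ 573.7 -177.1  141.2] yaw 1.768 j [-0.299  0.449  0.068  1.189 -0.    -0.497] F [ 0.8 -0.1 -1.2] gap 0.224 down [-2.e-04  0.e+00 -1.e+00]
tool shift cm [ 0.889 -0.04  -0.033] turn -0.0028
```

Call:
{"method": "play_rows", "body": {
  "commands": [0.2,0,0,0,0,0.2,0,0,0,0,0.2,0,0,0,0,0.2,0,0,0,0,0,0,0,0,0,0,0,0,0,0]
}}

```text
t: 10.27
eef_pos: [573.7, -177.0, 133.2]
ee_rot: [-0.547, 0.448, 0.547, 0.448]
contact_force: [-0.5, 0.3, -1.2]
finger_gap: 0.22
```

Call:
{"method": "play_rows", "body": {
  "commands": [0.1,0,0,0,0,0.1,0,0,0,0,0.1,0,0,0,0,0,0,0,0,0,0,0,0,0,0]
}}

```text
t: 10.68
eef_pos: [573.7, -177.1, 130.2]
ee_rot: [-0.547, 0.448, 0.547, 0.448]
contact_force: [-0.0, 0.5, -1.2]
finger_gap: 0.222
```

Call:
{"method": "play_rows", "body": {
  "commands": [0.1,0,0,0,0,0.1,0,0,0,0,0,0,0,0,0,0,0,0,0,0]
}}

```text
t: 11.02
eef_pos: [573.7, -177.0, 128.2]
ee_rot: [-0.547, 0.448, 0.547, 0.448]
contact_force: [0.1, 0.1, -1.3]
finger_gap: 0.226
```

Call:
{"method": "play_rows", "body": {
  "commands": [0.1,0,0,0,0,0.1,0,0,0,0,0,0,0,0,0,0,0,0,0,0]
}}

```text
t: 11.35
eef_pos: [573.7, -177.0, 126.2]
ee_rot: [-0.547, 0.448, 0.547, 0.448]
contact_force: [0.4, 1.1, -1.1]
finger_gap: 0.226
```

Call:
{"method": "play_rows", "body": {
  "commands": [0.1,0,0,0,0,0.1,0,0,0,0,0.1,0,0,0,0,0.1,0,0,0,0,0.1,0,0,0,0,0.1,0,0,0,0,0,0,0,0,0,0,0,0,0,0]
}}

```text
t: 12.02
eef_pos: [573.8, -177.1, 120.4]
ee_rot: [0.547, -0.448, -0.547, -0.448]
contact_force: [-1.0, -0.1, 3.4]
finger_gap: 0.224
```

Call:
{"method": "play_rows", "body": {
  "commands": [0.1,0,0,0,0,0.1,0,0,0,0,0.1,0,0,0,0,0.1,0,0,0,0,0,0,0,0,0,0,0,0,0,0]
}}

```text
t: 12.52
eef_pos: [573.9, -177.1, 116.3]
ee_rot: [0.547, -0.448, -0.547, -0.448]
contact_force: [-1.8, 1.1, 6.1]
finger_gap: 0.223
```

Call:
{"method": "play_rows", "body": {
  "commands": [0.1,0,0,0,0,0.1,0,0,0,0,0.1,0,0,0,0,0.1,0,0,0,0,0.1,0,0,0,0,0,0,0,0,0,0,0,0,0,0]
}}

```text
t: 13.1
eef_pos: [573.9, -177.1, 111.5]
ee_rot: [0.547, -0.448, -0.547, -0.448]
contact_force: [-1.8, 0.5, 8.0]
finger_gap: 0.224
```

Call:
{"method": "play_rows", "body": {
  "commands": [0.1,0,0,0,0,0.06,0,0,0,0,0,0,0,0,0,0,0,0,0,0]
}}

```text
t: 13.43
eef_pos: [573.9, -177.1, 110.0]
ee_rot: [0.547, -0.448, -0.547, -0.448]
contact_force: [-2.7, 0.6, 9.4]
finger_gap: 0.223
```

Call:
{"method": "play_rows", "body": {
  "commands": [0.02,0,-0.004,0.04,0,0,0,-0.009,0.08,0,0,0,-0.009,0.08,0,0,0,-0.009,0.08,0,0,0,0,0,0]
}}

```text
t: 13.85
eef_pos: [574.4, -177.6, 110.0]
ee_rot: [-0.478, 0.521, 0.477, 0.522]
contact_force: [-0.5, 0.2, 8.6]
finger_gap: 0.223
```

Run:
```python
from h import *
delta([574,-177.2,109.5],.20+np.pi/2-1.66); print(ctrl.read_state()["wrist_torque"])
```

```text
t 13.85 tcp [ 574.4 -177.6  110. ] yaw 1.4826 j [-0.3    0.465  0.012  1.116  0.    -0.212] F [-0.5  0.2  8.6] gap 0.223 down [ 1.4e-03 -4.0e-04 -1.0e+00]
tool shift cm [0.054 0.04  0.033] turn 1.3718
[ 0.02238742  0.03227607 -0.06099099]
```

Call:
{"method": "play_rows", "body": {
  "commands": [0,0,-0.009,0.08,0,0,0,-0.009,0.08,0,0,0,-0.009,0.08,0,0,0,-0.009,0.08,0,0,0,-0.009,0.08,0,0,0,0,0,0]
}}

```text
t: 14.35
eef_pos: [574.3, -178.0, 110.0]
ee_rot: [-0.365, 0.606, 0.364, 0.606]
contact_force: [0.3, 0.2, 9.1]
finger_gap: 0.226
```

Call:
{"method": "play_rows", "body": {
  "commands": [0,0,-0.009,0.08,0,0,0,-0.009,0.08,0,0,0,-0.009,0.08,0,0,0,-0.009,0.08,0,0,0,-0.009,0.08,0,0,0,0,0,0]
}}

```text
t: 14.85
eef_pos: [574.1, -178.4, 110.1]
ee_rot: [-0.237, 0.666, 0.236, 0.667]
contact_force: [0.1, 0.5, 8.5]
finger_gap: 0.218
```

Run:
```python
from h import *
delta([574,-177.2,109.5],.20+np.pi/2-1.66); print(ctrl.read_state()["wrist_torque"])
```

```text
t 14.85 tcp [ 574.1 -178.4  110.1] yaw 0.6826 j [-0.301  0.465  0.012  1.116 -0.     0.587] F [0.1 0.5 8.5] gap 0.218 down [ 1.6e-03 -5.0e-04 -1.0e+00]
tool shift cm [0.059 0.098 0.068] turn 0.5718
[ 0.01817979 -0.07843644 -0.02683314]
```

Call:
{"method": "play_rows", "body": {
  "commands": [0,0,-0.009,0.08,0,0,0,-0.009,0.08,0,0,0,-0.009,0.08,0,0,0,-0.009,0.08,0,0,0,-0.009,0.08,0,0,0,-0.006,0.05,0,0,0,0,0,0]
}}

```text
t: 15.43
eef_pos: [573.6, -178.6, 110.1]
ee_rot: [-0.083, 0.702, 0.082, 0.703]
contact_force: [0.2, -0.1, 8.8]
finger_gap: 0.229
```

Run:
```python
from h import *
delta([574,-177.2,109.5],.20+np.pi/2-1.66); print(ctrl.read_state()["wrist_torque"])
```

```text
t 15.4333 tcp [ 573.6 -178.6  110.1] yaw 0.2344 j [-0.302  0.464  0.011  1.116 -0.     1.035] F [ 0.2 -0.1  8.8] gap 0.229 down [ 1.6e-03 -6.0e-04 -1.0e+00]
tool shift cm [0.06  0.131 0.069] turn 0.1236
[ 0.01213234 -0.05107525 -0.01437691]
```

Call:
{"method": "play_rows", "body": {
  "commands": [0,0,-0.004,0.04,0,0,0,-0.004,0.03,0,0,0,0,0,0]
}}

```text
t: 15.68
eef_pos: [573.6, -178.6, 110.1]
ee_rot: [-0.059, 0.704, 0.058, 0.705]
contact_force: [0.6, 0.4, 8.3]
finger_gap: 0.223
```

Run:
```python
from h import *
delta([574,-177.2,109.5],.20+np.pi/2-1.66); print(ctrl.read_state()["wrist_torque"])
```

```text
t 15.6833 tcp [ 573.6 -178.6  110.1] yaw 0.1659 j [-0.302  0.464  0.011  1.115 -0.     1.103] F [0.6 0.4 8.3] gap 0.223 down [ 1.6e-03 -5.0e-04 -1.0e+00]
tool shift cm [0.058 0.135 0.068] turn 0.0551
[ 0.01129585 -0.09448166  0.04272119]
```

Call:
{"method": "play_rows", "body": {
  "commands": [0,0,-0.003,0.03,0,0,0,0,0,0]
}}

```text
t: 15.85
eef_pos: [573.4, -178.6, 110.0]
ee_rot: [-0.048, 0.705, 0.048, 0.706]
contact_force: [-1.1, -1.1, 9.6]
finger_gap: 0.229
```

Run:
```python
from h import *
delta([574,-177.2,109.5],.20+np.pi/2-1.66); print(ctrl.read_state()["wrist_torque"])
```

```text
t 15.85 tcp [ 573.4 -178.6  110. ] yaw 0.1363 j [-0.302  0.464  0.01   1.116 -0.     1.133] F [-1.1 -1.1  9.6] gap 0.229 down [ 1.3e-03 -5.0e-04 -1.0e+00]
tool shift cm [0.055 0.133 0.081] turn 0.0255
[-0.07694461  0.13946253  0.0306067 ]
```

Call:
{"method": "play_rows", "body": {
  "commands": [0,0,-0.003,0.03,0,0,0,0,0,0]
}}

```text
t: 16.02
eef_pos: [573.1, -178.7, 110.0]
ee_rot: [-0.038, 0.706, 0.037, 0.706]
contact_force: [-3.2, -0.8, 11.0]
finger_gap: 0.223
```

Run:
```python
from h import *
delta([574,-177.2,109.5],.20+np.pi/2-1.66); print(ctrl.read_state()["wrist_torque"])
```

```text
t 16.0167 tcp [ 573.1 -178.7  110. ] yaw 0.1064 j [-0.302  0.464  0.01   1.116 -0.     1.162] F [-3.2 -0.8 11. ] gap 0.223 down [ 8.e-04 -7.e-04 -1.e+00]
tool shift cm [0.052 0.136 0.107] turn -0.0044
[-0.07529166  0.63256202  0.35505104]
```

Call:
{"method": "play_rows", "body": {
  "commands": [-0.1,0,0,0,0,-0.1,0,0,0,0,-0.1,0,0,0,0,-0.1,0,0,0,0,0,0,0,0,0]
}}

```text
t: 16.43
eef_pos: [573.0, -178.6, 113.8]
ee_rot: [-0.038, 0.706, 0.038, 0.706]
contact_force: [-1.0, -0.7, 6.1]
finger_gap: 0.224
```

Run:
```python
from h import *
delta([574,-177.2,116.3],.20+np.pi/2-1.66); print(ctrl.read_state()["wrist_torque"])
```

```text
t 16.4333 tcp [ 573.  -178.6  113.8] yaw 0.1081 j [-0.302  0.462  0.017  1.125 -0.     1.161] F [-1.  -0.7  6.1] gap 0.224 down [ 4.e-04 -3.e-04 -1.e+00]
tool shift cm [-0.251  0.124  0.112] turn -0.0027
[-0.30825104  0.03855923  0.31581334]
```

Call:
{"method": "play_rows", "body": {
  "commands": [-0.1,0,0,0,0,-0.1,0,0,0,0,0,0,0,0,0]
}}

```text
t: 16.68
eef_pos: [573.0, -178.5, 115.8]
ee_rot: [-0.038, 0.706, 0.038, 0.706]
contact_force: [0.3, -2.1, 5.1]
finger_gap: 0.222
```

Call:
{"method": "play_rows", "body": {
  "commands": [-0.05,0,0,0,0,-0.05,0,0,0,0,0,0,0,0,0]
}}

```text
t: 16.93
eef_pos: [572.9, -178.5, 116.5]
ee_rot: [-0.038, 0.706, 0.038, 0.706]
contact_force: [1.9, -2.2, 0.3]
finger_gap: 0.227
```

Call:
{"method": "play_rows", "body": {
  "commands": [0,0,0,0,0.3,0,0,0,0,0.4,0,0,0,0,0.6,0,0,0,0,0.8,0,0,0,0,0.8,0,0,0,0,0.8,-0.5,0,0,0,0.8,-1.5,0,0,0,0.8,-2,0,0,0,0.8,-2,0,0,0,0.8,-2,0,0,0,0.8,-1,0,0,0,0.8]
}}

```text
t: 17.93
eef_pos: [573.5, -178.6, 209.3]
ee_rot: [-0.039, 0.705, 0.038, 0.707]
contact_force: [-0.2, 0.5, 0.2]
finger_gap: 0.799
```

Call:
{"method": "play_rows", "body": {
  "commands": [0,0,0,0,0.8,0,0,0,0,0.8,0,0,0,0,0.8]
}}

```text
t: 18.18
eef_pos: [572.4, -178.3, 205.3]
ee_rot: [-0.038, 0.707, 0.038, 0.706]
contact_force: [0.0, 0.4, -0.4]
finger_gap: 0.792
```

Run:
```python
from h import *
delta([573.1,-177.5,200],.20+np.pi/2-1.66)
d=cam("wrist"); k=4
c=proj(d,[573.1,-177.5,115])[0]; x0,y0=np.int32(c-[75,70])
im=np.clip(cv2.resize(d["image"][y0:y0+140,x0:x0+150],None,fx=k,fy=k,interpolation=cv2.INTER_CUBIC)*1.6,0,255).astype(np.uint8)
def draw(pts,col):
    q=(proj(d,pts)-[x0,y0]+.5)*k-.5; cv2.polylines(im,[np.int32(q).reshape(-1,1,2)],False,col,1)
t=np.linspace(0,2*np.pi,100); C=np.array([573.1,-177.5])
circ=lambda r,z:[[C[0]+r*np.cos(x),C[1]+r*np.sin(x),z] for x in t]
draw(circ(26.5,93),(0,0,255)); draw(circ(23,109.5),(0,255,0))
a=.2-1.66; u=np.array([np.cos(a),np.sin(a)]);v=np.array([-u[1],u[0]])
draw([[*(C+p*23*u+q*10*v),144.5] for p,q in((1,1),(1,-1),(-1,-1),(-1,1),(1,1))],(0,255,0))
cv2.imwrite("pics/w5.png",im)
```

```text
t 18.1833 tcp [ 572.4 -178.3  205.3] yaw 0.108 j [-0.302  0.43   0.2    1.343 -0.     1.161] F [ 0.   0.4 -0.4] gap 0.792 down [-1.5e-03  4.0e-04 -1.0e+00]
tool shift cm [0.525 0.071 0.076] turn -0.0028
```

View pics/w5.png

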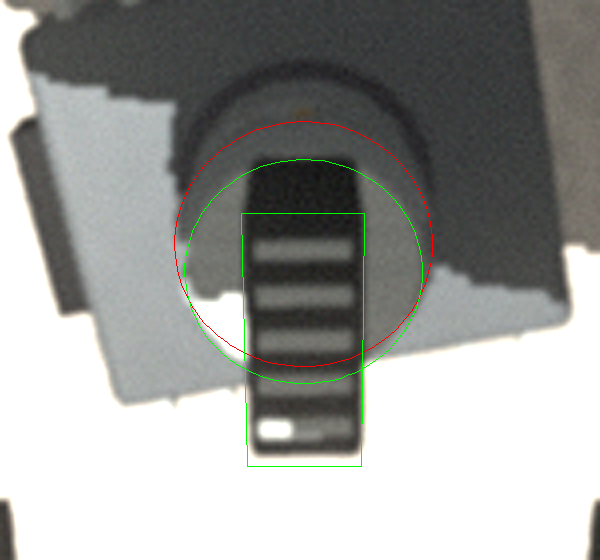

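```bash
python3 -c "
from rig import ctrl
print(ctrl.hand_in(), ctrl.read_state()['t'])"
```

```text
the job is handed in; nothing more can be done
the job is handed in; nothing more can be done
```

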